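# Hold the UV lamp over a freshly glued cover glass

### The job

The small cover glass in the bonding nest has just been set in UV adhesive and must be cured: pull the nest's amber light shield by its grip all the way open to its stop, and only then lift the cordless UV lamp out of its dock. Carry the lamp over the optical rail and its lens mounts without bumping them, and finish while still holding it in the gripper, steady and level, centred over the glass with the lamp's long side along the glass's long side and its window about 20 mm above the glass. Neither lamp nor robot may touch the glass, the lamp may touch no part of the nest, and the other things on the table stay where they are.

Things in the scene. Friction and masses are not known exactly. Their poses are not given: they have to be found in the camera images.
- nest: Bonding nest: black metal fixture fixed to the table, 36 mm high, two side guides along its x. Origin on the table below the centre of the cover glass; it spans x -124 to +51, y -52 to +52 mm. Its -x end (nearer the robot) is where the shield slides on opening. Yaw within 0.3 rad of the robot's frame. Nest and dock may lie on either side of the rail.
- glass_top (a point): Centre of the top face of the cover glass, 28 mm above the table, 8 mm lower than the tops of the nest's side guides; axes as the nest's.
- cover_glass: Clear cover glass 20 (x) x 50 (y) x 3 mm in an aluminium housing in the nest; long side along the nest's y. Origin: centre of its underside. Fixed, but the glue is fresh: nothing may touch it. At the start the shield covers it.
- shield (a joint): Travel of the amber light shield, m: 0 closed over the glass, 0.075 fully open against the front stop; starts at 0 to 0.020. A clear amber plate 70 (x) x 94 (y) x 3 mm, top 34 mm above the table, sliding in the side guides towards the nest's -x. Stiff (about 1.5 N), stays where left.
- shield_grip (a point): Centre of the top of the shield's grip, an upright bare-metal bar 12 mm thick (nest's x), 44 mm long (y), 26 mm high on the shield; foot 34, top 60 mm above the table. Moves with the shield: 27 to 47 mm on the -x side of the glass centre at the start, 102 mm when open. Axes as the nest's.
- dock: Grey charging dock fixed to the table, an open tray 88 (x) x 124 (y) mm and 24 mm high with walls 8 mm thick; the lamp stands in it on a floor 8 mm above the table, with 4 mm play all round. Origin: centre of its underside. Yaw within 0.5 rad.
- lamp: Cordless UV lamp, black, about 0.45 kg, upright in the dock within 2 mm and 0.03 rad. Head 64 (x) x 100 (y) x 34 mm, fins up to 46 mm; handle bar along y, 26 mm thick (x), 100 long, 72 to 98 mm above the underside, open below between posts at y -42 and +42. Window 50 x 84 mm. Origin: centre of the underside, the window's plane; z up. Either way round is right.
- rail: Optical rail fixed between dock and nest: aluminium profile 420 mm long (x), 50 wide, 50 high (foot plates at its ends 86 mm wide), with two lens mounts 60 mm wide (y) on it at x = -100 and +110 mm, their tops 152 mm above the table. Origin: centre of its underside.
- glue: Bystander: small amber bottle, 32 mm across, 75 mm high, beyond the work. Origin: centre of its underside.
- lens_box: Bystander: square grey lens box with a clear lid, 62 x 62 x 36 mm. Origin: centre of its underside.
- driver: Bystander: screwdriver lying on the table, 170 mm long.
- mirror: Bystander: mirror mount on a short post with a foot 60 x 50 mm, 114 mm high. Origin: centre of its underside.
Not all that is in view belongs to the job. Leave any turquoise look-alike of the nest alone. Leave any blue look-alike of the lamp alone.

How it is judged (in metres and radians):
On the way, in this order (a step that is already met when the one before it is completed fails the run):
1. the shield is fully open, with the lamp still in its dock (value of joint shield above 0.071 m and z of lamp in the frame of dock below 0.02 m), for 0.2 s.
2. the lamp is lifted clear out of its dock in the fingers (z of lamp in the frame of dock above 0.04 m and contact force between lamp and the fingers above 1 N), for 0.2 s.
3. the lamp is carried across above the rail (y of lamp in the frame of rail between -0.04 and 0.04 m and x of lamp in the frame of rail between -0.21 and 0.21 m and z of lamp in the frame of rail above 0.05 m), for 0.02 s.
At the end, for the whole second after the job is handed in: The shield is fully open (within 5 mm of its stop) and the lamp hangs still in the fingers alone, touching neither nest nor rail: its window 12 to 28 mm above the glass, centred within 10 mm, long side along the glass's within 8 degrees, level within 6 degrees (value of joint shield above 0.07 m and horizontal distance between lamp and glass_top below 0.01 m and z of lamp in the frame of glass_top between 0.012 and 0.028 m and angle between the y axis of lamp and the y axis of nest, either way round below 0.14 rad and angle between lamp's own z axis and vertical below 0.1 rad and linear speed of lamp below 0.02 m/s and contact force between lamp and the fingers above 1 N and contact force between lamp and nest below 0.1 N and contact force between lamp and rail below 0.1 N); the arm keeps its last pose, push and grip.
It fails at once if something touches the cover glass (contact force between cover_glass and anything else above 0.3 N).
It fails at once if the lamp touches the nest (contact force between lamp and nest above 0.3 N).
It fails at once if the lamp or the robot bumps the rail or its lens mounts (contact force between lamp and rail above 0.5 N or contact force between any of the arm, the fingers and rail above 2 N).
It fails at once if another thing on the table is moved (distance of any of glue, lens_box, driver, mirror from where it was at the start of the episode above 0.015 m).
It also fails if it takes over 58 s, if anything falls off the work surface, if the arm or the gripper's body presses on something with over 40 N, if the wrist force passes 120 N, or if a joint passes its speed limit or range.

### The arm

A 6-joint arm with a two-finger parallel gripper is mounted at the origin on the work surface. World frame = base frame: x ahead of the robot, y to its left, z up, the work surface at z = 0. Lengths are in mm, angles in rad, forces in N, time in s.
With the tool pointing down it reaches from about 350 to 975 mm from the base axis. Payload 7.1 kg.
Tool frame: the origin (TCP) lies midway between the tips of the shut fingers; the grasp point (between the pads) lies 19 mm behind it; z points along the fingers, y is the line along which they close (so a half turn about z gives the same grasp; the last joint's range is limited). The gripper opens to 88 mm and grips with 3 to 60 N. Pads are 20 mm wide; open, the fingers measure 115 mm over their backs; the gripper's body (75 mm by 178 mm) begins 61 mm behind the grasp point.
Start: joints at [-1.342, 0.423, 1.63, -0, 1.089, -0.019], TCP at [153.314, -605.887, 222.675] pointing down, gripper open.
Joint ranges: [-3, 3], [-0.9, 2.11], [0.09, 2.58], [-1.31, 4.45], [0.11, 2.69], [-2.54, 2.54]. Speed limits (rad/s): [2.39, 2.39, 3.01, 3.14, 3.14, 3.14].

### API

Orientations are given as a rotation vector (axis times angle).
In Python, from workcell import get_obs, get_image, camera_params, close_job gives the robot as it stands.
- The arm moves only by the shell command python3 -m creep 'ROWS' [OPENING]. ROWS is a JSON object of lists of equal length, an entry for each row: "delta_pos": the shift along the tool's x, y, z in m, a list of three; "twist": the turn, a rotation vector about the tool's x, y, z in degrees, a list of three. A call has 1 to 20 rows; each row shifts and turns the commanded pose from where the row before left it, along the tool's axes as they then stand; what a row does not reach is not made up. A row lasts 1/12 s, in which the tool goes at most 41.7 mm and 7.16 degrees, less where a joint would pass 70% of its speed; a pose out of reach is approached as far as the arm can. A call with a gripper value outside its range is refused whole. OPENING is the opening, from 0 (shut) to 1 (fully open), set as the call begins (- or left out, the last holds). The fingers move at their own pace and stop on an object; the grip force is fixed at half the most. Time passes only in rows, so rows that do not move let the fingers close. It gives the time, the measured TCP pose, the force, the opening and the grip force at its end, in the units of the state.
- get_obs(): the state, without advancing time (a new reading comes with each control period).
- get_image(name): name is "side" or "top"; returns (picture, depth): 420x560x3 uint8, red, green, blue; 420x560 float32, mm along the optical axis (not along the pixel's ray), 0 where there is no reading.
- camera_params(name): a dict with "camera_matrix" (3x3 intrinsics, pixels), "extrinsics" (4x4, takes a point from camera to world coordinates). Camera axes: x right, y down, z forward; pixel columns grow to the right and rows downward; lengths in mm; the calibration is good to about 2 mm. A picture is of the moment at which its call begins. camera_params takes no time and is no camera call.
- close_job(): hands the job in; it is judged then, once.
The state is a dict: "t": time; "qpos": joint angles; "qvel": joint speeds; "joint_torque": joint torques, N m; "ee_pos": TCP position; "orientation": TCP orientation; "ft_force": force on the tool from outside, world axes, zero at the start; "moment": the same for the moment, N m; "width": finger opening in mm; "grasp_force": force on a finger pad.
Only numpy, scipy, OpenCV 4.12 (cv2) and the standard library are available. Lean on these libraries where they do the work, as an engineer would, in place of code of your own. Each camera call takes 0.05 s, during which the arm holds its last target. There are 200 camera calls.

## Working session

There is one attempt and no reset: what is moved stays moved. The work goes in short steps, Python scripts to look and compute and a shell command to move; the robot and the scene stay as the last step left them, time stands still between calls to the robot, and variables do not carry over. Pictures are saved under pics/ and viewed, at most 10 in all, crops included, and the job is handed in when it is done.

```bash
ls; mkdir -p pics
python3 - <<'E'
from workcell import *
import cv2,numpy as np
o=get_obs();print(o)
for n in("top","side"):
    im,d=get_image(n);np.savez(f"pics/{n}0.npz",im=im,d=d);cv2.imwrite(f"pics/{n}0.png",im[:,:,::-1]);p=camera_params(n);print(n,p)
E
```

```text
pics
{'t': 0.0, 'qpos': array([-1.34202211e+00,  4.23812656e-01,  1.63063302e+00,  5.37324979e-07,
        1.08861524e+00, -1.89627506e-02]), 'qvel': array([ 1.35244041e-03, -1.03550725e-03,  1.48407269e-04, -3.89378448e-05,
        7.26444355e-04, -9.05025660e-04]), 'joint_torque': array([ 1.61989643e-03, -5.44624829e+01, -2.73665035e+01,  6.44472102e-02,
        2.27303297e-02, -1.27952330e-04]), 'ee_pos': array([ 153.18468222, -605.3928609 ,  221.94168462]), 'orientation': array([-3.11607308e+00, -3.87969150e-01,  2.40649232e-04]), 'ft_force': array([-0.28687713, -0.06894255, -0.69335144]), 'moment': array([ 0.01452797, -0.00096416, -0.00923698]), 'grasp_force': 0.0, 'width': 87.56232546600373}
top {'camera_matrix': array([[462.1624425 ,   0.        , 283.3866351 ],
       [  0.        , 462.1624425 , 210.21972727],
       [  0.        ,   0.        ,   1.        ]]), 'extrinsics': array([[-2.49988919e-02, -9.97978234e-01,  5.84337147e-02,
         5.20299004e+02],
       [-9.99686256e-01,  2.50475544e-02,  1.00378239e-04,
        -8.32050622e+00],
       [-1.56379694e-03, -5.84128721e-02, -9.98291286e-01,
         1.45915944e+03],
       [ 0.00000000e+00,  0.00000000e+00,  0.00000000e+00,
         1.00000000e+00]])}
side {'camera_matrix': array([[445.98193519,   0.        , 273.44116411],
       [  0.        , 445.98193519, 207.50082179],
       [  0.        ,   0.        ,   1.        ]]), 'extrinsics': array([[-9.49159639e-01, -2.02442554e-01,  2.41066364e-01,
         3.21013346e+02],
       [-3.14684044e-01,  5.89839299e-01, -7.43682428e-01,
         9.06216054e+02],
       [ 8.36255442e-03, -7.81733083e-01, -6.23557098e-01,
         8.04423345e+02],
       [ 0.00000000e+00,  0.00000000e+00,  0.00000000e+00,
         1.00000000e+00]])}
```

View pics/top0.png

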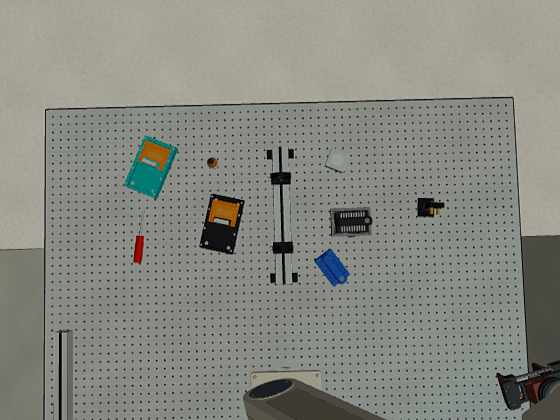

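View pics/side0.png

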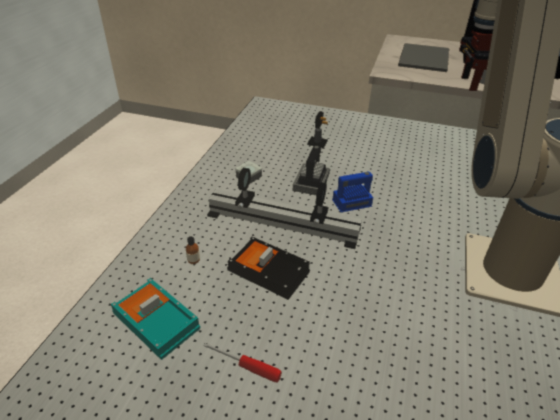

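The top view shows two nests: turquoise at (152,168) and black with the amber shield at (222,222). The black one is meant. It also shows two lamps: blue at (332,267) outside any dock, and black in the grey tray at (351,221). The black one is meant. The rail runs through x≈283, with lens mounts at (281,178) and (283,247). I'll confirm this in one crop and measure with masks and depth.

```bash
cat > h.py <<'E'
import numpy as np,cv2
from workcell import *
def pts(n,d):
    p=camera_params(n);K=p["camera_matrix"];E=p["extrinsics"]
    v,u=np.mgrid[:d.shape[0],:d.shape[1]]
    c=np.stack([(u-K[0,2])/K[0,0]*d,(v-K[1,2])/K[1,1]*d,d],-1)
    return c@E[:3,:3].T+E[:3,3]
def ray(n,uv,z):
    p=camera_params(n);K=p["camera_matrix"];E=p["extrinsics"]
    uv=np.atleast_2d(uv).astype(float)
    r=np.c_[(uv-K[:2,2])/K[0,0],np.ones(len(uv))]@E[:3,:3].T
    return E[:3,3]+r*((z-E[2,3])/r[:,2])[:,None]
E
python3 - <<'E'
from h import *
f=np.load("pics/top0.npz");im,d=f["im"],f["d"]
c=im[130:300,190:400];cv2.imwrite("pics/crop0.png",cv2.resize(c,None,fx=3.5,fy=3.5,interpolation=cv2.INTER_CUBIC)[:,:,::-1])
P=pts("top",d);hsv=cv2.cvtColor(im,cv2.COLOR_RGB2HSV)
V,U=np.mgrid[:420,:560]
def rect(m,z,name):
    m=cv2.morphologyEx(m.astype(np.uint8),cv2.MORPH_OPEN,np.ones((2,2)))
    n,l,s,_=cv2.connectedComponentsWithStats(m);k=1+s[1:,4].argmax()
    cs=max(cv2.findContours((l==k).astype(np.uint8),0,1)[0],key=cv2.contourArea)[:,0]
    w=ray("top",cs,z)[:,:2].astype(np.float32)
    print(name,s[k,4],cv2.minAreaRect(w))
box=lambda a,b,c,e:(U>=a)&(U<b)&(V>=c)&(V<e)
am=(hsv[...,0]>8)&(hsv[...,0]<25)&(hsv[...,1]>150)
nb=box(190,250,185,262)
rect(nb&((hsv[...,2]<90)|am|(P[...,2]>15)),36,"nest")
rect(nb&(P[...,2]>15),36,"nest depth")
rect(nb&am,34,"shield")
rect(nb&(P[...,2]>47),60,"grip depth")
db=box(322,380,198,243)
rect(db&(P[...,2]>12),24,"dock depth")
rect(db&(P[...,2]>65),98,"handle depth")
rect(db&(P[...,2]>29),46,"head depth")
rb=box(262,300,140,290)
rect(rb&(P[...,2]>25),50,"rail")
for b in [(262,300,165,190),(262,300,235,257)]: rect(box(*b)&(P[...,2]>75),152,"mount")
for n,b in dict(glue=(202,222,152,172),lens=(322,355,145,175),mirror=(412,450,192,222),blue=(310,355,244,290)).items():
    q=P[box(*b)&(P[...,2]>15)];print(n,q.min(0).round(),q.max(0).round())
print("table z",np.median(P[box(60,120,300,380)][:,2]), "lampmax",np.percentile(P[db][:,2],[50,90,98]),"mount max",P[rb][:,2].max())
E
```

```text
nest 1930 ((565.05859375, 179.6390380859375), (109.36671447753906, 174.37791442871094), 76.13349914550781)
nest depth 1188 ((562.6336059570312, 180.90652465820312), (106.19285583496094, 169.04949951171875), 76.10977172851562)
shield 546 ((598.3631591796875, 174.39076232910156), (85.96981048583984, 73.05805206298828), 76.3621597290039)
grip depth 60 ((570.5304565429688, 179.14451599121094), (44.93380355834961, 11.734017372131348), 74.55870819091797)
dock depth 1063 ((559.815185546875, -219.67022705078125), (88.53038024902344, 126.42489624023438), 0.47463566064834595)
handle depth 299 ((559.4886474609375, -219.66259765625), (26.18899154663086, 98.38960266113281), 1.2902450561523438)
head depth 713 ((559.1449584960938, -223.80960083007812), (64.10433959960938, 110.14048767089844), 1.4286075830459595)
rail 2405 ((585.7435913085938, -1.9713973999023438), (419.5510559082031, 70.2428207397461), 0.32321712374687195)
mount 150 ((693.06591796875, -3.8010787963867188), (56.92091751098633, 20.037363052368164), 88.55635070800781)
mount 109 ((487.3172302246094, -5.769916534423828), (59.22136688232422, 11.241857528686523), 88.56953430175781)
glue [520.  -8.  16.] [ 770.  224. 1459.]
lens [ 520. -217.   15.] [ 794.   -8. 1459.]
mirror [ 520. -477.   15.] [ 632.   -8. 1459.]
blue [ 368. -205.   18.] [ 520.   -8. 1459.]
table z 0.3798226021810933 lampmax [  5.13689279 102.88547633 109.51768586] mount max 1459.1594399636929
```

View pics/crop0.png

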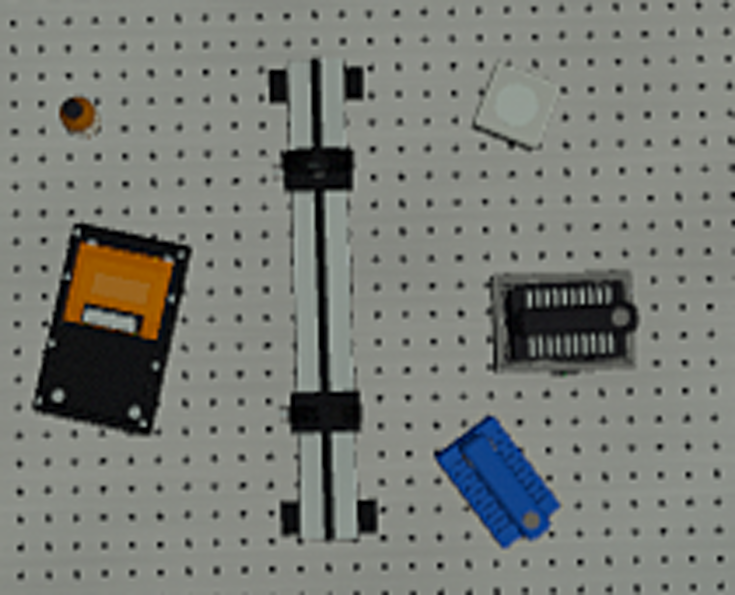

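The crop confirms it. The black nest has its amber shield's metal grip at crop (110,318), and the black lamp stands in the grey tray at crop (563,320). The nest yaw is about -13.9°, the glass is near (599,171), and the grip is near (570,179). The lamp handle is near (559.5,-219.7) with a yaw of about 1.2°. I'll turn the tool first, then travel at z≈222, above the 152 mm mounts.

```bash
cat > to.py <<'E'
# usage: to.py x y z tool_y_angle_deg -> remaining shift in tool axes (mm) and turn about tool z (deg)
import sys,numpy as np
from scipy.spatial.transform import Rotation as R
from workcell import get_obs
o=get_obs();t=np.array(list(map(float,sys.argv[1:4])));r=R.from_rotvec(o["orientation"])
a=np.deg2rad(float(sys.argv[4]));g=R.from_matrix(np.array([[-np.sin(a),np.cos(a),0],[np.cos(a),np.sin(a),0],[0,0,-1]]).T@np.diag([1,1,1]) if 0 else np.column_stack([[-np.sin(a),np.cos(a),0],[np.cos(a),np.sin(a),0],[0,0,-1]]))
print("t",o["t"],"pos",o["ee_pos"].round(1),"F",o["ft_force"].round(1),"w",round(o["width"],1),"g",round(o["grasp_force"],1))
print("shift now-axes",(r.inv().apply(t-o["ee_pos"])).round(1),"shift goal-axes",g.inv().apply(t-o["ee_pos"]).round(1),"twist",np.rad2deg((r.inv()*g).as_rotvec()).round(2))
E
python3 -m creep '{"delta_pos":[[0,0,0],[0,0,0],[0,0,0],[0,0,0],[0,0,0],[0,0,0],[0,0,0],[0,0,0],[0,0,0],[0,0,0],[0.015,0.004,0],[0.03,0.007,0],[0.035,0.009,0],[0.035,0.009,0],[0.035,0.009,0],[0.035,0.009,0],[0.035,0.009,0],[0.035,0.009,0],[0.035,0.009,0],[0.035,0.009,0]],"twist":[[0,0,-6.2],[0,0,-6.2],[0,0,-6.2],[0,0,-6.2],[0,0,-6.2],[0,0,-6.2],[0,0,-6.2],[0,0,-6.2],[0,0,-6.2],[0,0,-6.2],[0,0,0],[0,0,0],[0,0,0],[0,0,0],[0,0,0],[0,0,0],[0,0,0],[0,0,0],[0,0,0],[0,0,0]]}' 0.5
python3 to.py 570.5 179.1 222 -13.9
```

```text
t: 1.77
ee_pos: [311.7, -308.3, 222.6]
orientation: [-2.472, -1.938, -0.0]
ft_force: [0.4, -0.1, 0.4]
width: 44.2
grasp_force: 0.0
t 1.7667 pos [ 311.7 -308.3  222.6] F [ 0.4 -0.1  0.4] w 44.2 g 0.0
shift now-axes [535.2 134.8   0.6] shift goal-axes [535.3 134.1   0.6] twist [-0.01 -0.01  0.07]
```

```bash
python3 -m creep '{"delta_pos":[[0.035,0.0088,0],[0.035,0.0088,0],[0.035,0.0088,0],[0.035,0.0088,0],[0.035,0.0088,0],[0.035,0.0088,0],[0.035,0.0088,0],[0.035,0.0088,0],[0.035,0.0088,0],[0.035,0.0088,0],[0.035,0.0088,0],[0.035,0.0088,0],[0.035,0.0088,0],[0.035,0.0088,0],[0.03,0.0075,0],[0.015,0.004,0],[0,0,0],[0,0,0]],"twist":[[0,0,0],[0,0,0],[0,0,0],[0,0,0],[0,0,0],[0,0,0],[0,0,0],[0,0,0],[0,0,0],[0,0,0],[0,0,0],[0,0,0],[0,0,0],[0,0,0],[0,0,0],[0,0,0],[0,0,0],[0,0,0]]}' 0.5
python3 to.py 570.5 179.1 40 -13.9
```

```text
t: 3.27
ee_pos: [569.3, 177.3, 222.0]
orientation: [-2.471, -1.94, 0.003]
ft_force: [0.1, -0.2, -0.4]
width: 44.0
grasp_force: 0.0
t 3.2667 pos [569.3 177.3 222. ] F [ 0.1 -0.2 -0.4] w 44.0 g 0.0
shift now-axes [  2.2   1.  182. ] shift goal-axes [  2.    0.7 182. ] twist [-0.07  0.06  0.17]
```

```bash
python3 -m creep '{"delta_pos":[[0.002,0.001,0.01],[0,0,0.02],[0,0,0.025],[0,0,0.025],[0,0,0.025],[0,0,0.02],[0,0,0.015],[0,0,0.01],[0,0,0.01],[0,0,0.007],[0,0,0.006],[0,0,0.004],[0,0,0.002],[0,0,0.002],[0,0,0]],"twist":[[0,0,0.2],[0,0,0],[0,0,0],[0,0,0],[0,0,0],[0,0,0],[0,0,0],[0,0,0],[0,0,0],[0,0,0],[0,0,0],[0,0,0],[0,0,0],[0,0,0],[0,0,0]]}'
python3 to.py 570.5 179.1 40 -13.9
python3 - <<'E'
from h import *
im,d=get_image("side");c=im[180:330,180:360];cv2.imwrite("pics/s1.png",cv2.resize(c,None,fx=4,fy=4)[:,:,::-1])
E
```

```text
t: 4.52
ee_pos: [571.5, 179.1, 41.8]
orientation: [2.475, 1.934, 0.001]
ft_force: [-0.0, 0.6, -1.0]
width: 43.7
grasp_force: 0.0
t 4.5167 pos [571.5 179.1  41.8] F [-0.   0.6 -1. ] w 43.7 g 0.0
shift now-axes [-0.3 -0.9  1.8] shift goal-axes [-0.3 -0.9  1.8] twist [ 0.02 -0.01 -0.1 ]
```

View pics/s1.png

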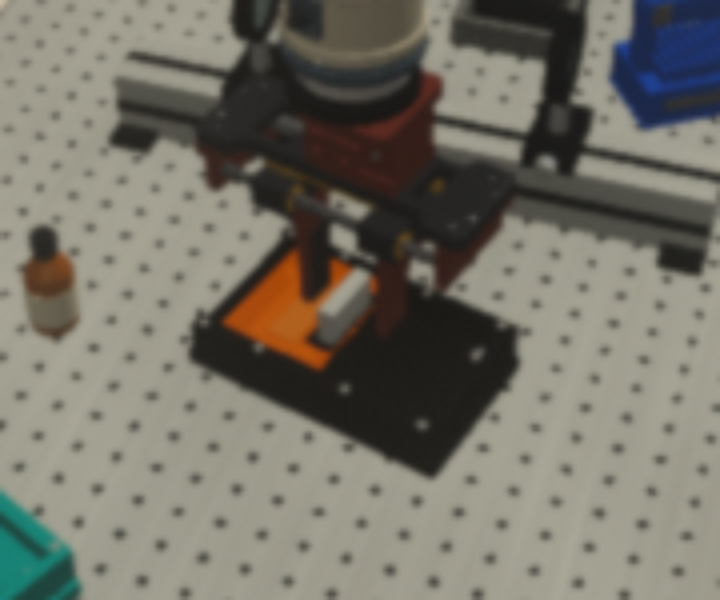

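The fingers, at crop (312,270) and (390,300), straddle the metal grip at (345,305). Close, then pull.

```bash
python3 -m creep '{"delta_pos":[[0,-0.001,0],[0,0,0],[0,0,0],[0,0,0],[0,0,0],[0,0,0],[0,0,0],[0,0,0]],"twist":[[0,0,0],[0,0,0],[0,0,0],[0,0,0],[0,0,0],[0,0,0],[0,0,0],[0,0,0]]}' 0
python3 to.py 500.5 196 42 -13.9
```

```text
t: 5.23
ee_pos: [570.7, 179.3, 41.9]
orientation: [2.475, 1.934, 0.001]
ft_force: [1.0, -1.1, 0.4]
width: 11.9
grasp_force: 30.0
t 5.2333 pos [570.7 179.3  41.9] F [ 1.  -1.1  0.4] w 11.9 g 30.0
shift now-axes [ -0.8 -72.2  -0.2] shift goal-axes [ -0.7 -72.2  -0.1] twist [ 0.04 -0.01 -0.08]
```

```bash
python3 -m creep '{"delta_pos":[[0,-0.003,0],[0,-0.005,0],[0,-0.006,0],[0,-0.006,0],[0,-0.006,0],[0,-0.006,0],[0,-0.006,0],[0,-0.006,0],[0,-0.006,0],[0,-0.006,0],[0,-0.005,0],[0,-0.003,0],[0,-0.002,0],[0,-0.002,0],[0,0,0]],"twist":[[0,0,0],[0,0,0],[0,0,0],[0,0,0],[0,0,0],[0,0,0],[0,0,0],[0,0,0],[0,0,0],[0,0,0],[0,0,0],[0,0,0],[0,0,0],[0,0,0],[0,0,0]]}'
python3 to.py 500.5 196 42 -13.9
python3 -m creep '{"delta_pos":[[0,-0.001,0],[0,-0.001,0],[0,-0.001,0],[0,0,0]],"twist":[[0,0,0],[0,0,0],[0,0,0],[0,0,0]]}'
```

```text
t: 6.48
ee_pos: [503.4, 195.7, 41.8]
orientation: [-2.475, -1.934, 0.002]
ft_force: [-1.1, -3.2, 6.6]
width: 11.8
grasp_force: 30.0
t 6.4833 pos [503.4 195.7  41.8] F [-1.1 -3.2  6.6] w 11.8 g 30.0
shift now-axes [-0.4 -2.9 -0.2] shift goal-axes [-0.4 -2.9 -0.2] twist [-0.05  0.03 -0.09]
t: 6.82
ee_pos: [502.8, 195.9, 41.8]
orientation: [2.473, 1.933, 0.003]
ft_force: [7.4, -9.4, 0.6]
width: 11.9
grasp_force: 30.0
```

```bash
python3 -m creep '{"delta_pos":[[0,-0.001,0],[0,-0.001,0],[0,0,0],[0,0,0]],"twist":[[0,0,0],[0,0,0],[0,0,0],[0,0,0]]}'
python3 - <<'E'
from h import *
im,d=get_image("side");c=im[180:330,180:360];cv2.imwrite("pics/s2.png",cv2.resize(c,None,fx=4,fy=4)[:,:,::-1])
E
python3 to.py 500.5 196 222 -13.9
```

```text
t: 7.15
ee_pos: [502.8, 196.0, 41.8]
orientation: [2.472, 1.932, 0.007]
ft_force: [14.8, -14.4, -5.2]
width: 11.6
grasp_force: 30.0
t 7.2 pos [502.8 196.   41.8] F [ 14.2 -12.6  -4.5] w 11.9 g 30.0
shift now-axes [  -0.4   -1.1 -180.2] shift goal-axes [  -0.6   -2.3 -180.2] twist [ 0.35 -0.07 -0.07]
```

View pics/s2.png

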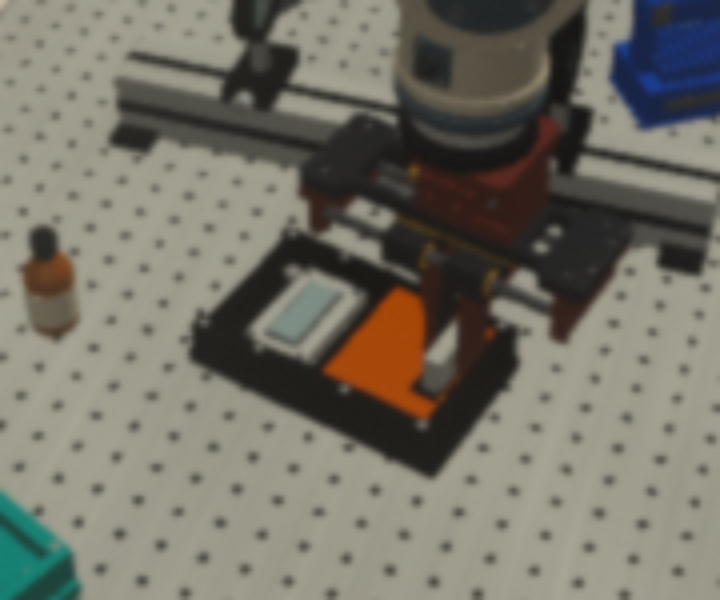

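The shield is at its stop: force is rising with no further motion, and the glass in its housing shows at crop (305,312). Back off the load, release and rise.

```bash
python3 -m creep '{"delta_pos":[[0,0.001,0],[0,0.001,0],[0,0.001,0],[0,0,0]],"twist":[[0,0,0],[0,0,0],[0,0,0],[0,0,0]]}'
python3 -m creep '{"delta_pos":[[0,0,0],[0,0,0],[0,0,0],[0,0,0],[0,0,0],[0,0,-0.005],[0,0,-0.01],[0,0,-0.02],[0,0,-0.03],[0,0,-0.03],[0,0,-0.03],[0,0,-0.03],[0,0,-0.02],[0,0,-0.01],[0,0,0]],"twist":[[0,0,0],[0,0,0],[0,0,0],[0,0,0],[0,0,0],[0,0,0],[0,0,0],[0,0,0],[0,0,0],[0,0,0],[0,0,0],[0,0,0],[0,0,0],[0,0,0],[0,0,0]]}' 0.5
python3 to.py 559.5 -219.7 227 1.2
```

```text
t: 7.53
ee_pos: [502.9, 195.9, 41.8]
orientation: [2.475, 1.934, 0.001]
ft_force: [3.8, -5.3, 3.7]
width: 11.6
grasp_force: 30.0
t: 8.78
ee_pos: [503.7, 196.7, 229.6]
orientation: [2.474, 1.933, 0.008]
ft_force: [1.2, 0.4, -0.0]
width: 44.0
grasp_force: 0.0
t 8.7833 pos [503.7 196.7 229.6] F [ 1.2  0.4 -0. ] w 44.0 g 0.0
shift now-axes [-390.6  154.9    2.2] shift goal-axes [-417.5   47.     2.6] twist [  0.27  -0.14 -15.2 ]
```

```bash
python3 -m creep '{"delta_pos":[[0,0,0],[0,0,0],[0,0,0],[-0.015,0.0017,0],[-0.03,0.0034,0],[-0.035,0.004,0],[-0.035,0.004,0],[-0.035,0.004,0],[-0.035,0.004,0],[-0.035,0.004,0],[-0.035,0.004,0],[-0.035,0.004,0],[-0.035,0.004,0],[-0.035,0.004,0],[-0.03,0.0034,0],[-0.02,0.0017,0],[-0.008,0,0],[0,0,0],[0,0,0]],"twist":[[0,0,-5],[0,0,-5],[0,0,-5.2],[0,0,0],[0,0,0],[0,0,0],[0,0,0],[0,0,0],[0,0,0],[0,0,0],[0,0,0],[0,0,0],[0,0,0],[0,0,0],[0,0,0],[0,0,0],[0,0,0],[0,0,0],[0,0,0]]}' 0.7
python3 to.py 559.5 -219.7 76 1.2
python3 - <<'E'
from h import *
im,d=get_image("top");np.savez("pics/top1.npz",im=im,d=d)
c=im[185:260,190:255];cv2.imwrite("pics/t1.png",cv2.resize(c,None,fx=8,fy=8,interpolation=cv2.INTER_CUBIC)[:,:,::-1])
im,d=get_image("side");np.savez("pics/side1.npz",im=im,d=d);cv2.imwrite("pics/s3.png",im[:,:,::-1])
E
```

```text
t: 10.37
ee_pos: [556.6, -220.0, 225.5]
orientation: [-2.197, -2.242, 0.001]
ft_force: [0.1, -0.6, 0.7]
width: 61.2
grasp_force: 0.0
t 10.3667 pos [ 556.6 -220.   225.5] F [ 0.1 -0.6  0.7] w 61.2 g 0.0
shift now-axes [  0.    3.2 149.5] shift goal-axes [  0.2   2.9 149.5] twist [-0.11 -0.08 -0.04]
```

View pics/t1.png

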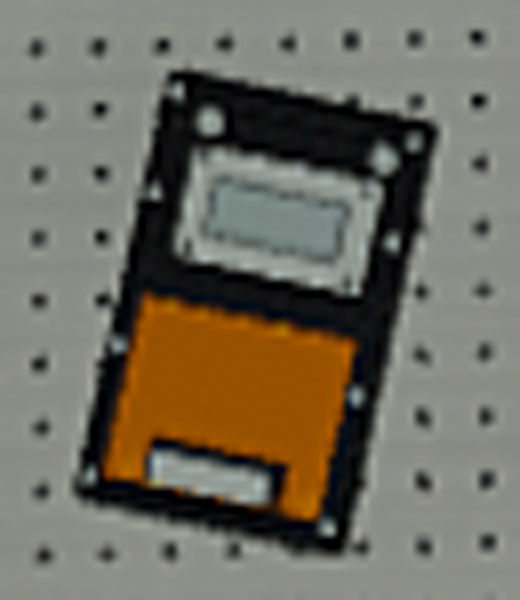

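The open nest shows its glass at crop (274,220) in the bright housing, with the shield and grip at the lower end. Now I'll compute the glass pose and descend onto the handle.

```bash
python3 - <<'E'
from h import *
im=np.load("pics/top1.npz")["im"];hsv=cv2.cvtColor(im,cv2.COLOR_RGB2HSV)
g=lambda p,z:ray("top",(np.array(p)+.5)/8-.5+[190,185],z)[:,:2].round(1)
q=g([[210,178],[348,205],[335,262],[202,235]],28);print("glass corners",q.tolist(),"c",q.mean(0))
m=np.zeros((420,560),np.uint8);m[203:222,211:240]=(hsv[203:222,211:240,2]>85)
cs=max(cv2.findContours(m,0,1)[0],key=cv2.contourArea)[:,0];print("housing",cv2.minAreaRect(ray("top",cs,28)[:,:2].astype(np.float32)))
am=np.zeros_like(m);am[215:260,195:245]=((hsv[...,0]>8)&(hsv[...,0]<25)&(hsv[...,1]>150))[215:260,195:245]
cs=max(cv2.findContours(am,0,1)[0],key=cv2.contourArea)[:,0];print("shield",cv2.minAreaRect(ray("top",cs,34)[:,:2].astype(np.float32)))
c=g([[175,70],[437,125],[345,553],[78,490]],36);print("nest corners",c.tolist(),c.mean(0))
E
python3 -m creep '{"delta_pos":[[0,0.003,0.01],[0,0,0.02],[0,0,0.025],[0,0,0.025],[0,0,0.02],[0,0,0.015],[0,0,0.01],[0,0,0.008],[0,0,0.006],[0,0,0.005],[0,0,0.003],[0,0,0.002],[0,0,0]],"twist":[[0,0,0],[0,0,0],[0,0,0],[0,0,0],[0,0,0],[0,0,0],[0,0,0],[0,0,0],[0,0,0],[0,0,0],[0,0,0],[0,0,0],[0,0,0]]}'
python3 to.py 559.5 -219.7 76 1.2
```

```text
glass corners [[619.9, 201.2], [608.1, 147.9], [586.1, 153.4], [597.9, 204.7]] c [603.  176.8]
housing ((609.5830078125, 172.130615234375), (76.9139404296875, 58.49937057495117), 76.48405456542969)
shield ((531.3716430664062, 194.38844299316406), (85.99927520751953, 72.92744445800781), 76.10163879394531)
nest corners [[661.5, 212.9], [637.7, 112.1], [473.9, 150.7], [500.6, 252.7]] [568.425 182.1  ]
t: 11.55
ee_pos: [560.5, -220.7, 77.8]
orientation: [2.198, 2.244, 0.0]
ft_force: [-0.1, -0.9, 0.3]
width: 61.3
grasp_force: 0.0
t 11.55 pos [ 560.5 -220.7   77.8] F [-0.1 -0.9  0.3] w 61.3 g 0.0
shift now-axes [ 1.  -1.   1.8] shift goal-axes [ 1.  -1.   1.8] twist [ 0.02  0.01 -0.01]
```

```bash
python3 -m creep '{"delta_pos":[[0,-0.001,0.002],[0,0,0],[0,0,0],[0,0,0],[0,0,0],[0,0,0],[0,0,0],[0,0,0],[0,0,0]],"twist":[[0,0,0],[0,0,0],[0,0,0],[0,0,0],[0,0,0],[0,0,0],[0,0,0],[0,0,0],[0,0,0]]}' 0
python3 to.py 559.5 -219.7 265 1.2
python3 - <<'E'
from h import *
im=np.load("pics/side1.npz")["im"].astype(int)
print("eyeball",ray("side",[256.3,258],28))
hsv=cv2.cvtColor(im.astype(np.uint8),cv2.COLOR_RGB2HSV)
m=np.zeros((420,560),np.uint8);b=np.s_[246:274,238:276];m[b]=((im[b][...,2]>im[b][...,0]+8)&(im[b][...,1]>80))
cs=max(cv2.findContours(m,0,1)[0],key=cv2.contourArea)[:,0];w=ray("side",cs,28)[:,:2].astype(np.float32);print("glass side",m.sum(),cv2.minAreaRect(w))
t=np.load("pics/top1.npz")["im"].astype(int);m[:]=0;b=np.s_[204:221,212:238]
print("top sample glass/housing",t[212,224],t[212,215])
m[b]=((t[b][...,2]>=t[b][...,0]+6)&(t[b][...,1]>80))
cs=max(cv2.findContours(m,0,1)[0],key=cv2.contourArea)[:,0];w=ray("top",cs,28)[:,:2].astype(np.float32);print("glass top",m.sum(),cv2.minAreaRect(w))
E
```

```text
t: 12.3
ee_pos: [560.1, -220.9, 75.9]
orientation: [2.197, 2.243, 0.001]
ft_force: [3.7, 0.4, 0.1]
width: 25.9
grasp_force: 30.0
t 12.3 pos [ 560.1 -220.9   75.9] F [3.7 0.4 0.1] w 25.9 g 30.0
shift now-axes [   1.1   -0.3 -189.1] shift goal-axes [   1.2   -0.6 -189.1] twist [ 0.09  0.03 -0.02]
eyeball [[598.52237165 181.66647752  28.        ]]Traceback (most recent call last):
  File "<stdin>", line 6, in <module>
ValueError: max() iterable argument is empty
```

Run:
```python
from h import *
for n,u,v in(("side",256,258),("top",224,212)):
    im=np.load(f"pics/{n}1.npz")["im"];lab=cv2.cvtColor(im,cv2.COLOR_RGB2LAB).astype(int)
    print(n,"rgb at glass",im[v,u],"d",np.load(f"pics/{n}1.npz")["d"][v,u])
    print("row V",im[v,u-24:u+25].max(-1).tolist());print("col V",im[v-20:v+21,u].max(-1).tolist())
    r=im[v,u-24:u+25].astype(int);print("row r-b",(r[:,0]-r[:,2]).tolist())
```

```text
side rgb at glass [122 135 125] d 1092.5983
row V [81, 49, 36, 33, 33, 32, 32, 32, 33, 33, 34, 37, 54, 97, 138, 153, 153, 144, 134, 131, 134, 136, 136, 136, 135, 134, 132, 121, 103, 109, 137, 153, 157, 152, 133, 99, 77, 58, 41, 41, 71, 119, 149, 160, 160, 161, 161, 160, 161]
col V [87, 44, 33, 32, 32, 31, 30, 33, 45, 76, 115, 146, 147, 137, 134, 133, 135, 136, 136, 135, 135, 135, 133, 125, 110, 101, 115, 140, 154, 154, 143, 118, 76, 43, 33, 32, 32, 32, 32, 32, 32]
row r-b [10, 5, 5, 5, 5, 5, 4, 6, 5, 5, 5, 5, 6, 11, 15, 16, 16, 12, 5, -2, -5, -4, -4, -4, -3, -5, -3, -2, 2, 10, 15, 17, 17, 17, 17, 12, 9, 7, 8, 13, 47, 100, 133, 147, 148, 147, 148, 147, 148]
top rgb at glass [122 137 131] d 1438.5862
row V [139, 139, 140, 140, 139, 144, 143, 5, 13, 21, 11, 14, 74, 160, 148, 120, 126, 140, 138, 137, 137, 136, 136, 136, 137, 136, 137, 137, 137, 137, 138, 136, 115, 116, 154, 155, 151, 19, 16, 17, 16, 0, 56, 148, 144, 141, 140, 141, 141]
col V [143, 140, 145, 139, 31, 7, 20, 23, 13, 20, 18, 13, 34, 108, 161, 150, 125, 119, 140, 136, 137, 137, 139, 126, 100, 155, 164, 164, 0, 14, 21, 23, 16, 99, 169, 153, 152, 151, 151, 151, 151]
row r-b [3, 5, 4, 3, 3, 3, 4, -1, -2, -5, 0, 0, -1, -2, -1, -3, -11, -11, -10, -10, -11, -10, -11, -10, -9, -9, -10, -9, -11, -11, -12, -12, -11, -4, -2, -3, -2, 0, -4, -4, -2, 0, 2, 5, 5, 4, 4, 3, 4]
```

Glass mask: r-b below -6 in the top view and below 2 in the side view, with brightness above 95. I'll measure the glass from both views and start the lift.

```bash
python3 - <<'E'
from h import *
for n,u,v,t in(("side",256,258,2),("top",224,212,-6)):
    im=np.load(f"pics/{n}1.npz")["im"].astype(int)
    m=((im[...,0]-im[...,2]<t)&(im.max(-1)>95)).astype(np.uint8)
    _,l,s,c=cv2.connectedComponentsWithStats(m,connectivity=4);k=l[v,u]
    cs=max(cv2.findContours((l==k).astype(np.uint8),0,1)[0],key=cv2.contourArea)[:,0]
    print(n,s[k],cv2.minAreaRect(ray(n,cs,28)[:,:2].astype(np.float32)),ray(n,c[k],28)[0,:2])
E
python3 -m creep '{"delta_pos":[[0,0,-0.003],[0,0,-0.005],[0,0,-0.008],[0,0,-0.012],[0,0,-0.016],[0,0,-0.02],[0,0,-0.02],[0,0,-0.02],[0,0,-0.02],[0,0,-0.02],[0,0,-0.02],[0,0,-0.015],[0,0,-0.01],[0,0,-0.005],[0,0,0]],"twist":[[0,0,0],[0,0,0],[0,0,0],[0,0,0],[0,0,0],[0,0,0],[0,0,0],[0,0,0],[0,0,0],[0,0,0],[0,0,0],[0,0,0],[0,0,0],[0,0,0],[0,0,0]]}' 0
```

```text
side [248 251  16  15 115] ((601.1908569335938, 180.73753356933594), (49.097328186035156, 19.841304779052734), 78.8155288696289) [600.9041108  181.24773539]
top [216 207  17  10 112] ((603.6676025390625, 176.34506225585938), (50.563499450683594, 21.663299560546875), 76.46572875976562) [603.44430816 176.30339411]
t: 13.55
ee_pos: [559.0, -220.7, 270.2]
orientation: [2.198, 2.245, -0.0]
ft_force: [-0.4, -0.5, -5.1]
width: 26.1
grasp_force: 30.0
```

The lamp is in hand: the force reads -5 N and the width 26.1 mm. Lamp z is about 202, clear of the mounts, so carry it across.

```bash
python3 -m creep '{"delta_pos":[[0.008,0.001,0],[0.016,0.002,0],[0.025,0.0033,0],[0.025,0.0033,0],[0.025,0.0033,0],[0.025,0.0033,0],[0.025,0.0033,0],[0.025,0.0033,0],[0.025,0.0033,0],[0.025,0.0033,0],[0.025,0.0033,0],[0.025,0.0033,0],[0.025,0.0033,0],[0.025,0.0033,0],[0.025,0.0033,0],[0.025,0.0033,0],[0.014,0.0018,0],[0.008,0.001,0],[0,0,0]],"twist":[[0,0,0],[0,0,0],[0,0,0],[0,0,0],[0,0,0],[0,0,0],[0,0,0],[0,0,0],[0,0,0],[0,0,0],[0,0,0],[0,0,0],[0,0,0],[0,0,0],[0,0,0],[0,0,0],[0,0,0],[0,0,0],[0,0,0]]}' 0
python3 to.py 602.5 176.5 116 -13.7
```

```text
t: 15.13
ee_pos: [602.4, 177.6, 268.6]
orientation: [-2.195, -2.246, 0.002]
ft_force: [0.3, -0.2, -5.7]
width: 25.9
grasp_force: 30.0
t 15.1333 pos [602.4 177.6 268.6] F [ 0.3 -0.2 -5.7] w 25.9 g 30.0
shift now-axes [ -1.1   0.3 152.6] shift goal-axes [ -1.1   0.3 152.6] twist [-0.1   0.03 15.01]
```

```bash
python3 -m creep '{"delta_pos":[[-0.001,0,0],[0,0,0],[0,0,0],[0,0,0],[0,0,0],[0,0,0.008],[0,0,0.015],[0,0,0.015],[0,0,0.015],[0,0,0.015],[0,0,0.015],[0,0,0.015],[0,0,0.008],[0,0,0.004],[0,0,0],[0,0,0]],"twist":[[0,0,2],[0,0,4],[0,0,4],[0,0,3.5],[0,0,1.5],[0,0,0],[0,0,0],[0,0,0],[0,0,0],[0,0,0],[0,0,0],[0,0,0],[0,0,0],[0,0,0],[0,0,0],[0,0,0]]}' 0
python3 to.py 602.5 176.5 116 -13.7;python3 - <<'E'
from h import *
im,d=get_image("side");np.savez("pics/side2.npz",im=im,d=d);c=im[150:310,180:340];cv2.imwrite("pics/s4.png",cv2.resize(c,None,fx=3.7,fy=3.7,interpolation=cv2.INTER_CUBIC)[:,:,::-1])
im,d=get_image("top");np.savez("pics/top2.npz",im=im,d=d);c=im[165:265,180:270];cv2.imwrite("pics/t2.png",cv2.resize(c,None,fx=6,fy=6,interpolation=cv2.INTER_CUBIC)[:,:,::-1])
E
```

```text
t: 16.47
ee_pos: [603.4, 175.1, 159.9]
orientation: [2.472, 1.938, 0.0]
ft_force: [0.2, 0.5, -5.5]
width: 25.6
grasp_force: 30.0
t 16.4667 pos [603.4 175.1 159.9] F [ 0.2  0.5 -5.5] w 25.6 g 30.0
shift now-axes [ 1.1 -1.2 43.9] shift goal-axes [ 1.1 -1.2 43.9] twist [ 0.02 -0.01 -0.1 ]
```

View pics/s4.png

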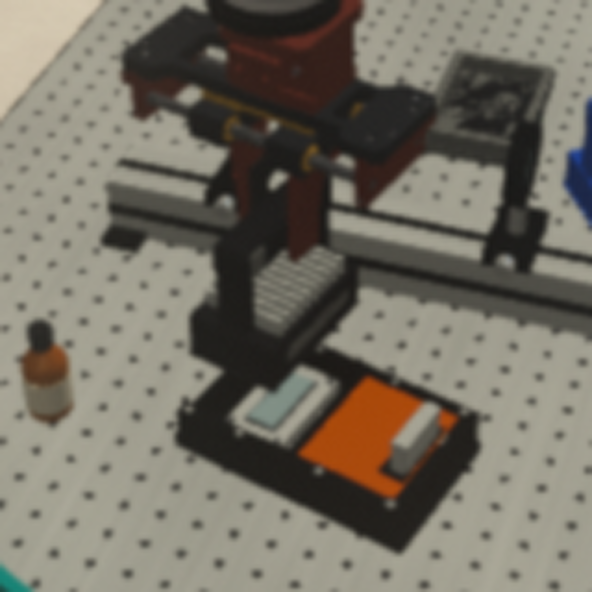

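View pics/t2.png

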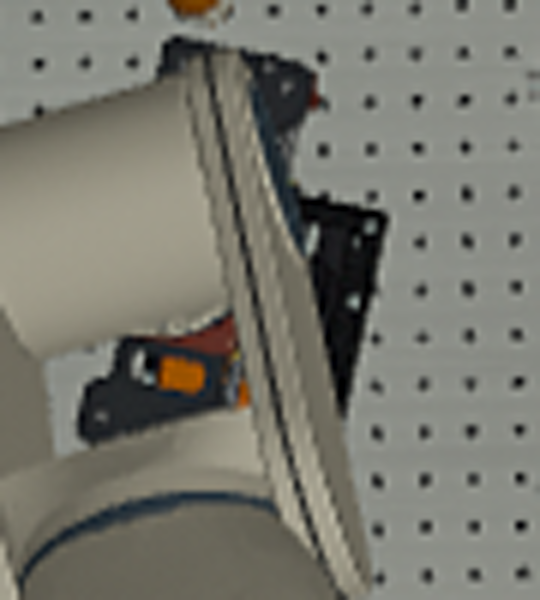

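The side crop shows the lamp gripped upright above the nest, with head corners near (193,350) and (356,300). The glass is at (280,402), with the shield open and its grip at (415,438). The arm hides the nest in the top view. I'll use the side depth cloud to get the lamp and glass in the same camera.

Run:
```python
from h import *
f=np.load("pics/side2.npz");im,d=f["im"].astype(int),f["d"];P=pts("side",d)
ok=(d>0)&(abs(P[...,0]-603)<110)&(abs(P[...,1]-176)<110)
a=np.deg2rad(-13.7);ex=np.array([np.cos(a),np.sin(a)]);ey=np.array([-ex[1],ex[0]])
tcp=np.array([603.4,175.1])
for lo,hi in((96,124),(96,142),(126,142)):
    q=P[ok&(P[...,2]>lo)&(P[...,2]<hi)][:,:2]-tcp;print(lo,hi,len(q),"ex pct",np.percentile(q@ex,[0,2,50,98,100]).round(1),"ey",np.percentile(q@ey,[0,2,50,98,100]).round(1), cv2.minAreaRect(q.astype(np.float32)))
q=P[ok&(P[...,2]>60)];print("lamp zmin pct",np.percentile(q[:,2],[0,.5,1,2]).round(1))
# handle: z 164..192
q=P[ok&(P[...,2]>150)&(P[...,2]<195)&(im.max(-1)<60)][:,:2]-tcp
print("handle ex",np.percentile(q@ex,[2,98]).round(1),"ey",np.percentile(q@ey,[2,98]).round(1))
# glass & grip & nest in the unobstructed side1 view
f=np.load("pics/side1.npz");im,d=f["im"].astype(int),f["d"];P=pts("side",d)
m=((im[...,0]-im[...,2]<2)&(im.max(-1)>95)).astype(np.uint8);_,l,s,c=cv2.connectedComponentsWithStats(m,connectivity=4)
g=P[l==l[258,256]];print("glass cloud",g.mean(0).round(1),"rel ex/ey",((g.mean(0)[:2]-tcp)@ex).round(1),((g.mean(0)[:2]-tcp)@ey).round(1))
n=P[(P[...,2]>30)&(P[...,2]<42)&(abs(P[...,0]-565)<130)&(abs(P[...,1]-182)<90)];print("nest top z",np.median(n[:,2]),cv2.minAreaRect(n[:,:2].astype(np.float32)))
t=P[(abs(P[...,2])<12)&(abs(P[...,0]-565)<200)&(abs(P[...,1]-280)<40)];print("table z near",np.median(t[:,2]))
n=P[(P[...,2]>50)&(P[...,2]<66)&(abs(P[...,0]-505)<40)&(abs(P[...,1]-196)<50)];print("grip",n.mean(0),cv2.minAreaRect(n[:,:2].astype(np.float32)))
```

```text
96 124 421 ex pct [-35.7 -35.2 -31.7  26.7  30.9] ey [-42.1 -36.9  52.4  57.3  57.7] ((-0.5260639190673828, 8.123661041259766), (99.8798599243164, 66.54176330566406), 76.1855697631836)
96 142 988 ex pct [-35.7 -34.9 -20.5  25.6  30.9] ey [-42.3 -35.9  30.4  56.9  57.7] ((-0.5502834320068359, 8.025169372558594), (100.08271789550781, 66.54176330566406), 76.1855697631836)
126 142 461 ex pct [-33.8 -31.7 -14.8  23.8  27.1] ey [-38.7 -30.8  16.4  54.2  55.9] ((-0.9194107055664062, 9.129203796386719), (94.61320495605469, 60.964385986328125), 76.84200286865234)
lamp zmin pct [ 60.1  93.5  98.1 106.9]
handle ex [-25.1  15.6] ey [-33.9  56.2]
glass cloud [601.  180.7  27.6] rel ex/ey -3.6 4.9
nest top z 34.25181270041395 ((564.6505737304688, 188.327880859375), (108.4317855834961, 168.2252197265625), 76.07920837402344)
table z near -0.35377417951741563
grip [501.47896715 206.23241012  57.78153864] ((502.480712890625, 204.32994079589844), (44.965023040771484, 12.62063980102539), 75.58004760742188)
```

In the side view the lamp sits about (+1.2, +2.9) mm from the glass in the nest's x and y. The top-view estimate is about (0, -1) mm. I'll split the difference with a 1 mm and 1.5 mm shift, and lower by 44 mm.

```bash
python3 -m creep '{"delta_pos":[[-0.0015,-0.001,0.004],[0,0,0.006],[0,0,0.007],[0,0,0.007],[0,0,0.006],[0,0,0.005],[0,0,0.004],[0,0,0.003],[0,0,0.002],[0,0,0],[0,0,0],[0,0,0]],"twist":[[0,0,0],[0,0,0],[0,0,0],[0,0,0],[0,0,0],[0,0,0],[0,0,0],[0,0,0],[0,0,0],[0,0,0],[0,0,0],[0,0,0]]}' 0
python3 to.py 602.5 176.5 116 -13.7;python3 - <<'E'
from h import *
im,d=get_image("side");c=im[150:310,180:340];cv2.imwrite("pics/s5.png",cv2.resize(c,None,fx=3.7,fy=3.7,interpolation=cv2.INTER_CUBIC)[:,:,::-1])
P=pts("side",d);tcp=get_obs()["ee_pos"];q=P[(d>0)&(abs(P[...,0]-603)<110)&(abs(P[...,1]-180)<80)&(P[...,2]>52)&(P[...,2]<98)&(P[...,0]>540)]
print(cv2.minAreaRect(q[:,:2].astype(np.float32)),"zmin",np.percentile(q[:,2],[0,1]))
E
```

```text
t: 17.57
ee_pos: [602.0, 174.2, 116.0]
orientation: [2.472, 1.938, 0.001]
ft_force: [-0.0, -0.4, -4.0]
width: 25.6
grasp_force: 30.0
t 17.5667 pos [602.  174.2 116. ] F [-0.  -0.4 -4. ] w 25.6 g 30.0
shift now-axes [ 2.4 -0.1 -0. ] shift goal-axes [ 2.4 -0.1 -0. ] twist [ 0.03 -0.01 -0.1 ]
((599.7340087890625, 182.39260864257812), (102.99613952636719, 64.44896697998047), 75.26237487792969) zmin [52.12744587 52.81372652]
```

View pics/s5.png

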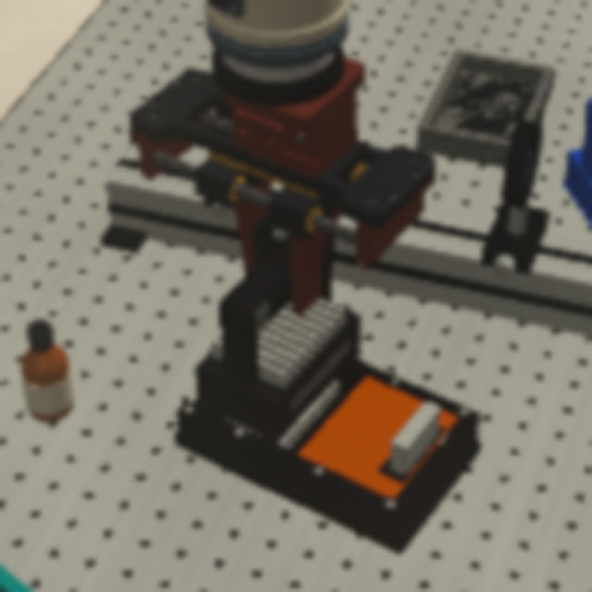

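The picture shows the lamp low over the nest, with the housing edge just visible at crop (310,415) and the shield open. In the same camera, the lamp centre (599.7, 182.4) is within about 2 mm of the glass (601, 180.9). No contact force shows, so I'll hand it in.

```bash
python3 -c "
from workcell import *
print(close_job())"
```

```text
the job is handed in; nothing more can be done
None
```

The job is handed in, verdict not shown: the shield was pulled open to its stop, and the lamp was carried over the rail and is held level, centred within about 2 mm of the glass by the side camera, with its window about 20 mm above it.

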